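Draw the blind plug from a press bearing housing with a quarter-turn puller

ROBOT

A 7-joint arm with a two-finger parallel gripper is mounted at the origin on the work surface. World frame = base frame: x ahead of the robot, y to its left, z up, the work surface at z = 0. Lengths are in m, angles in rad, forces in N, time in s.
With the tool pointing down it reaches from about 0.425 to 0.925 m from the base axis. Payload 6.8 kg.
Tool frame: the origin (TCP) lies on the centre line of the jaws, within the pads' length; the fingertips stand 14 mm ahead of it and the grasp point (between the pads) lies 5 mm behind it (r.nose_length is the distance from the TCP to the fingertips, in m); z points along the fingers, y is the direction in which the jaws open and shut (so a half turn about z gives the same grasp; the last joint's range is limited). The gripper opens to 85 mm and grips with 20 to 120 N. Pads are 22 mm wide; open, the fingers measure 114 mm over their backs; the gripper's body (76 mm by 85 mm) begins 54 mm behind the grasp point. The pads swing forward as they close: fully open they stand 13 mm farther back than shut.
Start: joints at [-1.266, 0.477, 0.022, 1.555, -0.011, 1.109, -0.083], TCP at [0.271, 0.618, 0.218] pointing down, gripper open.
Joint ranges: [-2.96, 2.96], [-0.34, 2.1], [-1.41, 1.46], [0.24, 2.44], [-1.37, 4.51], [0.17, 1.92], [-2.96, 2.96]. Speed limits (rad/s): [2.39, 2.39, 3.14, 3.14, 3.14, 3.14, 3.14].

INTERFACE

Orientations are given as a rotation vector (axis times angle).
In Python, from bench import r, imaging, look_for, outline_of gives the robot as it stands. The module is installed in compiled form; this text tells all that it offers.
- The arm moves only by the tool carry_out, never from a script. Its arguments are lists of equal length, an entry for each row: "offset": the shift along the tool's x, y, z as a fraction of full scale, a list of three; "turn": the turn, a rotation vector about the tool's x, y, z as a fraction of full scale, a list of three. A call has 1 to 8 rows; each row is the pose to reach, as a shift and turn from the pose commanded when the call began, along the tool's axes at that moment; what a row does not reach only later rows make up. Full scale, the value 1, is 0.5 m for a shift and 1.5 rad for a turn. A row lasts 1/10 s, in which the tool goes at most 50 mm and 8.59 degrees, less where a joint would pass 70% of its speed; a pose out of reach is approached as far as the arm can. A call with a number of a shift or a turn outside -1 to 1 is refused whole. A call with a gripper value outside its range is refused whole. "hand" is the closure, from 0 (fully open) to 1 (shut), set as the call begins (left out, the last holds). The fingers move at their own pace and stop on an object; "force" is the grip in N (left out, the last holds). Time passes only in rows, so rows that repeat a pose let the fingers close. It gives the time, the measured TCP pose, the force and the opening at its end, in the units of the state.
- r.get_obs(): the state, without advancing time (a new reading comes with each control period).
- imaging.grab_frame(name): name is "scene" or "top"; returns a dict with "pixels" (480x640x3 uint8, red, green, blue), "fx", "fy", "cx", "cy" (pixels), "R" (3x3) and "t" (3): a world point X has camera coordinates R X + t. Camera axes: x right, y down, z forward; pixel columns grow to the right and rows downward; lengths in m; the calibration is good to about 2 mm. A picture is of the moment at which its call begins. There is no depth.
- r.hand_in(): hands the job in, once; it reports no verdict.
Trained networks look in the newest picture that a camera, given by its name, has taken for a name from the list of things; names that differ only in an ending like _2 or _b are one class to them, and where a whole thing is asked for, a point or a joint stands for the part that bears it (a point fixed in the world has none). Each returns a list of dicts, best first, with "score" (0 to 1); they miss things now and then, are a little off and sometimes report something else, mostly with a low value. They report only what shows in the picture. A call takes as long as a camera call. They do not tell look-alikes from the thing itself.
- look_for(query, camera): "xyz" ([x, y, z] in m, in the coordinates of the camera as it stood for that picture, good to about 4 mm: the middle of the surface that is visible of it).
- outline_of(query, camera): "region" (480x640 bool, what is visible of it).
The state is a dict: "clock": time; "joints": joint angles; "qvel": joint speeds; "tau": joint torques, N m; "tcp_pos": TCP position; "orientation": TCP orientation; "contact_force": force on the tool from outside, world axes, zero at the start; "moment": the same for the moment, N m; "grip_width": finger opening in m.
Only numpy, scipy, OpenCV 4.12 (cv2) and the standard library are available. Lean on these libraries where they do the work, as an engineer would, in place of code of your own. Each camera call takes 0.05 s, during which the arm holds its last target. There are 200 camera calls.

TASK

Take the puller rod from its wooden stand, feel for the thread start in the tapped blind plug of the green bearing housing, press lightly and screw the rod in clockwise to its stop. Then draw the plug straight up out of its bore with the rod, and stand it upright on the floor of the flat steel tray, the rod still in it, and let go. Work gently, never forcing rod or plug, do not take the plug with the gripper, and leave the other things on the table where they are.

Things in the scene. Friction and masses are not known exactly. Their poses are not given: they have to be found in the camera images.
- puller_grip (a point): Centre of the puller's flat aluminium grip: 36 mm along x, 12 mm thick along y, 40 mm tall. z up. The puller, 118 mm tall, 180 g, stands upright in the stand; a collar 40 mm across and 4 mm thick, its underside 48 mm below this point, carries it there. Below the collar, down to 18.5 mm above its tip, it is a round pilot 28 mm across, tapered at its lower 7 mm to 20 mm
- puller_tip (a point): Lower end of the puller, on its axis, 98 mm below the grip's centre; axes as the grip's. Here a flat square cross-bar 6 x 6 mm and 24 mm long lies along x (the way the flat of the grip lies), its underside level with this point, on a 6 mm rod that joins it to the pilot; half a turn looks and works the same
- plug: Square steel blind plug, 44 x 44 x 58 mm, 300 to 420 g with its insert, seated in the housing, its top flush with the housing's; origin at the centre of its underside, z up along the bore. Closed below; a round mouth on top
- plug_mouth (a point): Centre of the plug's mouth, on its top, 58 mm above its origin: a round hole 30 mm across, 28 mm deep, that guides the pilot. On its floor is a dark steel tapped insert with a slot 8.4 x 30 mm for the cross-bar. The slot lies along the plug's x, turned about z by an unknown angle up to 0.65 rad either way: feel for it. The lightly pressed, slowly turned rod drops 15 mm once bar and slot agree within about 0.1 rad
- plug_thread (a point): On the plug's axis, 15 mm above its origin: the tip's height after that drop. Turned clockwise seen from above, and fed down with light pressure, the rod follows a coarse thread 3 mm down to a stop about 1.2 rad on. There it is locked, with 1.5 mm of axial play, and can lift the plug. Not fed down, it jams. The insert slips in the plug (at most 1 rad from the middle) at 0.2 N m, felt at the stop
- bore_mouth (a point): Centre of the bore's mouth on top of the green housing (block 130 x 120 x 70 mm, fixed, with a foot flange and a shaft stub on one side); z up along the bore, axes parallel to the plug's. The bore is 46 mm square and 58 mm deep; sprung shoes in it hold the plug with a drag of about 6 to 10 N over the first 30 to 37 mm of the pull
- tray: Empty flat steel tray 140 x 140 mm, walls 25 mm tall and 4 mm thick, fixed to the table; floor 4 mm thick; origin at the centre of its underside
- stand: Wooden block 85 x 85 x 57 mm, fixed to the table, with a round hole 34 mm across and 55 mm deep in which the puller hangs by its collar, free to turn; origin at the centre of its underside
- ink_tin: closed ink tin, 72 mm across, 55 mm tall, bystander; origin at the centre of its underside
- stick: composing stick, a flat steel tray 50 x 200 x 19 mm lying on the table, bystander; origin at the centre of its underside
- reglet1: strip of wood 30 x 150 x 18 mm, bystander; origin at the centre of its underside
- reglet2: strip of wood 25 x 100 x 18 mm, bystander; origin at the centre of its underside
- wood_letter: wooden block 50 x 40 x 23 mm, bystander; origin at the centre of its underside
- quoin_key: small steel T-shaped key 100 x 60 x 12 mm lying on the table, bystander; origin on its underside
Things that resemble listed ones, but are neither listed nor needed, are in the scene too. What is shaped like the part that bears puller_grip but black or orange is not meant.

How it is judged:
On the way, in this order (a step that is already met when the one before it is completed fails the run):
1. the puller is screwed down into the seated plug (z of puller_tip in the frame of plug below 0.0142 m and horizontal distance between puller_tip and plug below 0.006 m and z of plug in the frame of bore_mouth below -0.052 m), for 0.1 s.
2. the plug hangs on the puller clear above the bore (z of plug in the frame of bore_mouth above 0.005 m and z of puller_tip in the frame of plug below 0.017 m and horizontal distance between puller_tip and plug below 0.006 m), for 0.1 s.
At the end, for the whole second after the job is handed in: The plug stands still and upright (within 0.1 rad) on the tray's floor, within 50 mm of the tray's middle along both its sides, the puller still in it (tip under 17 mm above the plug's underside, within 6 mm of its axis, leaning less than 0.3 rad), released (x of plug in the frame of tray between -0.05 and 0.05 m and y of plug in the frame of tray between -0.05 and 0.05 m and z of plug in the frame of tray below 0.008 m and angle between plug's own z axis and vertical below 0.1 rad and linear speed of plug below 0.02 m/s and z of puller_tip in the frame of plug below 0.017 m and horizontal distance between puller_tip and plug below 0.006 m and angle between puller_grip's own z axis and vertical below 0.3 rad); the robot touches nothing.
It fails at once if rod and plug forced against each other (over 35 N) (contact force between puller and plug above 35 N).
It fails at once if the plug jammed skew in its bore (tilted over 0.15 rad before it is clear) (angle between plug's own z axis and vertical above 0.15 rad and z of plug in the frame of bore_mouth below 0 m).
It fails at once if the plug taken with the fingers (contact force between the fingers and plug above 1 N).
It fails at once if plug dropped or slammed into the tray (over 50 N) (contact force between plug and tray above 50 N).
It fails at once if a bystander disturbed (moved over 30 mm) (distance of any of ink_tin, stick, reglet1, reglet2, wood_letter, quoin_key from where it was at the start of the episode above 0.03 m).
It also fails if it takes over 72 s, if anything falls off the work surface, if the arm or the gripper's body presses on something with over 40 N, if the wrist force passes 120 N, or if a joint passes its speed limit or range.

## Working session

There is one attempt and no reset: what is moved stays moved. The work goes in short steps, Python scripts to look and compute and a tool call to move; the robot and the scene stay as the last step left them, time stands still between calls to the robot, and variables do not carry over. Pictures are saved under pics/ and viewed, about 8 in all and at most 12, crops included, and the job is handed in when it is done.

Besides the shell and the picture viewer there is one more tool, called after ">>>" as name(argument=value, ...) on one line, values as JSON. carry_out: Moves the arm, as the interface text tells. Shift numbers are shares of 0.5 m and turn numbers shares of 1.5 rad, none past 1 either way. Its arguments: {"type":"object","properties":{"offset":{"type":"array","items":{"type":"array","items":{"type":"number","minimum":-1,"maximum":1}}},"turn":{"type":"array","items":{"type":"array","items":{"type":"number","minimum":-1,"maximum":1}}},"hand":{"type":"number"},"force":{"type":"number"}},"required":["offset","turn"]}

```bash
mkdir -p pics; cat > h.py <<'E'
from bench import r, imaging, look_for, outline_of
import numpy as np, cv2
from scipy.spatial.transform import Rotation as Rt
def w(f,x): return np.array(f["R"]).T@(np.array(x)-np.array(f["t"]))
def pix(f,X):
    c=np.array(f["R"])@np.array(X)+f["t"]; return np.array([f["fx"]*c[0]/c[2]+f["cx"],f["fy"]*c[1]/c[2]+f["cy"]])
def onz(f,uv,z):
    d=np.array(f["R"]).T@np.array([(uv[0]-f["cx"])/f["fx"],(uv[1]-f["cy"])/f["fy"],1]); c=-np.array(f["R"]).T@np.array(f["t"])
    return c+d*(z-c[2])/d[2]
E
python3 - <<'E'
from h import *
o=r.get_obs(); print(o)
for c in ("scene","top"):
    f=imaging.grab_frame(c); cv2.imwrite(f"pics/{c}0.png",f["pixels"][:,:,::-1])
    print(c,"cam",-np.array(f["R"]).T@f["t"], f["fx"])
    for q in ("puller_grip","plug","bore_mouth","plug_mouth","tray","stand"):
        print(q,[(round(d["score"],2),w(f,d["xyz"]).round(3).tolist()) for d in look_for(q,c)])
E
```

```text
{'clock': 0.0, 'joints': array([-1.26609538,  0.47779568,  0.0223202 ,  1.55646264, -0.01150878,
        1.10928178, -0.08312254]), 'qvel': array([-0.00071237, -0.00041275,  0.00107762, -0.00073714,  0.00042845,
        0.00114901,  0.0002555 ]), 'tau': array([ 8.19056959e-05, -5.96454334e+01,  1.60826448e+00, -2.81200755e+01,
        1.25520685e-02,  9.25564760e-03,  2.28182410e-05]), 'tcp_pos': array([0.27054815, 0.61773391, 0.21702359]), 'orientation': array([-6.43760257e-01, -3.07466418e+00,  2.82971104e-03]), 'contact_force': array([ 0.53802805, -1.18178559,  0.9016523 ]), 'moment': array([-0.04570479,  0.0180188 ,  0.04878383]), 'grip_width': 0.08535754633446853}
scene cam [1.43275266 0.28539281 0.7062887 ] 489.96128274237265
puller_grip [(0.96, [0.518, -0.298, 0.07]), (0.87, [0.417, -0.28, 0.097]), (0.71, [0.319, -0.273, 0.057]), (0.67, [0.405, -0.379, 0.096])]
plug [(0.57, [0.532, -0.045, 0.071])]
bore_mouth [(0.97, [0.581, -0.037, 0.057])]
plug_mouth [(0.77, [0.531, -0.052, 0.069])]
tray [(0.92, [0.445, 0.288, 0.004]), (0.63, [0.58, -0.036, 0.055])]
stand [(0.88, [0.446, -0.268, 0.047])]
top cam [ 0.28168577 -0.02826206  0.98783961] 467.20147087489636
puller_grip [(0.88, [0.308, -0.27, 0.087]), (0.74, [0.508, -0.296, 0.066]), (0.7, [0.4, -0.369, 0.052]), (0.66, [0.406, -0.264, 0.057]), (0.65, [0.41, -0.271, 0.093])]
plug [(0.78, [0.547, -0.051, 0.066])]
bore_mouth [(0.87, [0.52, -0.042, 0.071])]
plug_mouth [(0.78, [0.546, -0.05, 0.068])]
tray [(0.79, [0.448, 0.296, 0.003]), (0.57, [0.543, -0.048, 0.071])]
stand [(0.96, [0.402, -0.269, 0.054]), (0.26, [0.64, -0.299, 0.002])]
```

View pics/scene0.png

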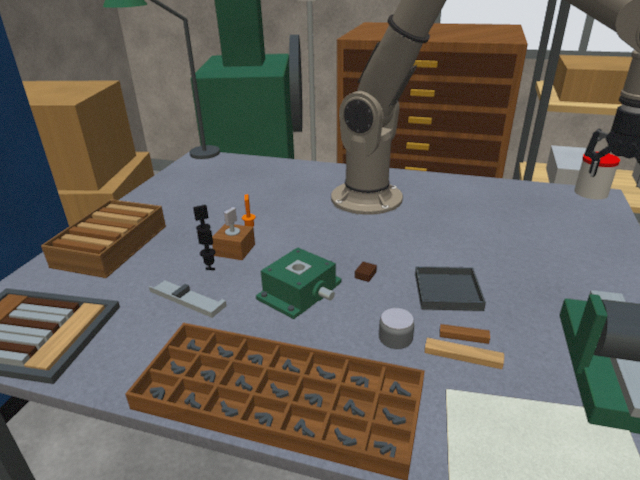

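View pics/top0.png

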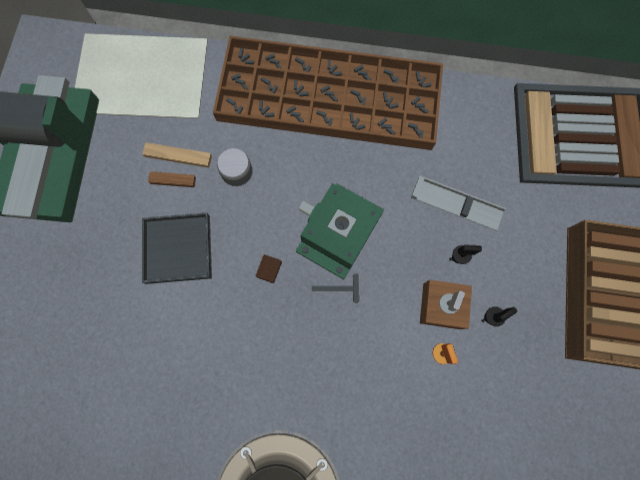

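The puller is the aluminium one in the stand: scene (231,220), top (455,302). The housing with plug mouth is at top (342,223), and the tray is at top (176,248). Next I'll take enlarged crops and outlines to get accurate poses.

```bash
python3 - <<'E'
from h import *
F={}
tiles=[]
for c,uvs in (("top",[(455,302),(342,223)]),("scene",[(233,225),(298,268)])):
    f=imaging.grab_frame(c); F[c]=f
    for q in ("puller_grip","stand","plug","tray","plug_mouth","bore_mouth"):
        for i,d in enumerate(outline_of(q,c)):
            m=d["region"].astype(np.uint8); ys,xs=np.nonzero(m)
            if len(xs)==0: continue
            print(c,q,i,round(d["score"],2),len(xs),"cen",xs.mean().round(1),ys.mean().round(1),"rect",[np.round(v,1) for v in cv2.minAreaRect(np.c_[xs,ys].astype(np.float32))])
            np.save(f"m_{c}_{q}_{i}.npy",m)
    for u,v in uvs:
        t=f["pixels"][v-30:v+30,u-40:u+40,::-1]; tiles.append(cv2.resize(t,(400,300),interpolation=cv2.INTER_CUBIC))
cv2.imwrite("pics/crop1.png",np.vstack([np.hstack(tiles[:2]),np.hstack(tiles[2:])]))
E
```

```text
top puller_grip 0 0.8 417 cen 464.5 252.9 rect [array([464.6, 251.6]), array([18.7, 30.2]), np.float64(47.3)]
top puller_grip 1 0.78 409 cen 444.7 353.4 rect [array([445., 353.]), array([24., 20.]), np.float64(0.0)]
top puller_grip 2 0.72 436 cen 498.3 314.6 rect [array([499.5, 315.7]), array([32.5, 19.1]), np.float64(3.4)]
top puller_grip 3 0.69 411 cen 451.3 301.5 rect [array([451.5, 301.5]), array([21., 25.]), np.float64(90.0)]
top stand 0 0.9 1728 cen 444.5 304.3 rect [array([445.7, 303.7]), array([49.4, 44.9]), np.float64(5.9)]
top plug 0 0.62 435 cen 342.0 222.3 rect [array([342. , 222.2]), array([21.4, 20.9]), np.float64(31.0)]
top tray 0 0.78 4529 cen 176.1 247.8 rect [array([175.7, 247.6]), array([67.6, 69.9]), np.float64(87.5)]
top plug_mouth 0 0.94 514 cen 341.6 222.5 rect [array([341.5, 222.5]), array([23.3, 22.6]), np.float64(31.0)]
top bore_mouth 0 0.76 4292 cen 337.3 229.2 rect [array([332., 225.]), array([74.8, 80.9]), np.float64(31.4)]
scene puller_grip 0 0.97 496 cen 206.5 247.4 rect [array([206.9, 248.8]), array([41.5, 15.3]), np.float64(81.3)]
scene puller_grip 1 0.86 282 cen 200.8 214.8 rect [array([200.4, 216.1]), array([24.4, 14.3]), np.float64(86.8)]
scene puller_grip 2 0.65 213 cen 247.7 213.1 rect [array([248., 210.]), array([30., 12.]), np.float64(90.0)]
scene stand 0 0.74 1169 cen 233.4 241.9 rect [array([233.4, 241.4]), array([43.4, 35.4]), np.float64(3.8)]
scene plug 0 0.61 241 cen 297.6 266.4 rect [array([297.6, 266.3]), array([21. , 14.3]), np.float64(26.6)]
scene tray 0 0.68 2751 cen 448.6 288.2 rect [array([449.5, 287.9]), array([70. , 43.3]), np.float64(1.5)]
scene plug_mouth 0 0.7 210 cen 298.0 266.5 rect [array([297.6, 266.7]), array([13.2, 21.3]), np.float64(59.0)]
scene bore_mouth 0 0.9 3588 cen 297.4 282.6 rect [array([297.4, 281.8]), array([75.4, 68.5]), np.float64(28.1)]
```

View pics/crop1.png

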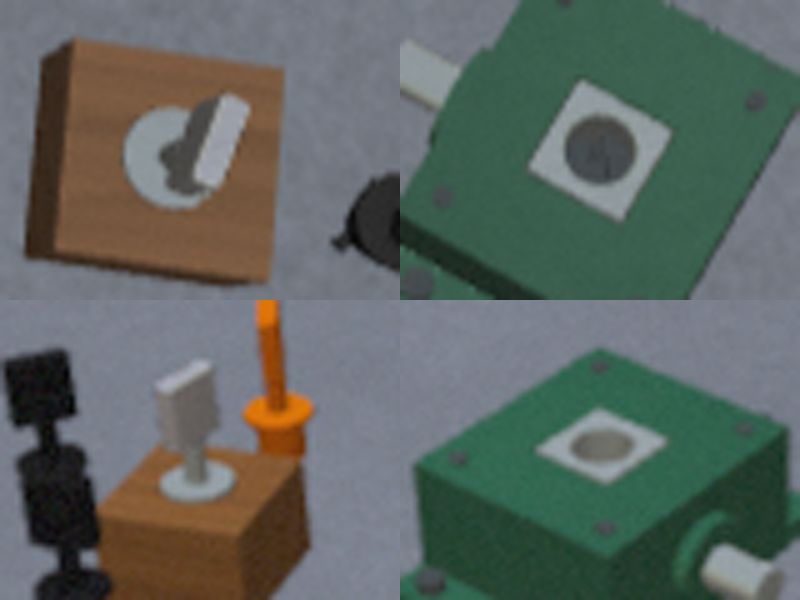

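```bash
python3 - <<'E'
from h import *
T=imaging.grab_frame("top");S=imaging.grab_frame("scene")
def tri(a,b,name):
    # ray intersection LSQ
    A=np.zeros((3,3));bb=np.zeros(3)
    for f,uv in((T,a),(S,b)):
        c=onz(f,uv,0);d=onz(f,uv,.2)-c;d/=np.linalg.norm(d);P=np.eye(3)-np.outer(d,d);A+=P;bb+=P@c
    print(name,"tri",np.linalg.solve(A,bb).round(4))
k=.4
g=(459.2-k,300.2-k);tri(g,(230.2-k,210.2-k),"griptop");print(onz(T,g,.125),onz(S,(230.2-k,210.2-k),.125))
print("collar",onz(T,(450.2-k,303.6-k),.061),"scene",onz(S,(198/5+193-k,181/5+195-k),.061))
p=(342.5-k,223-k);tri(p,(298.4-k,267.2-k),"plugtop");print(onz(T,p,.07),onz(S,(298.4-k,267.2-k),.07))
print("mouth ell T",onz(T,(201/5+302-k,150/5+193-k),.07))
cr=lambda P,u,v,z:onz(T,(P[0]/5+u-40-k,P[1]/5+v-30-k),z)
a=cr((236,97.5),455,302,.125);b=cr((205.5,185),455,302,.125);d=a-b;print("grip long",np.linalg.norm(d),np.arctan2(d[1],d[0]))
C=[cr((x-400,y),342,223,.07) for x,y in((585,80),(672,130),(625,220),(528,170))]
for i in range(4):
    d=C[(i+1)%4]-C[i];print("plug edge",np.linalg.norm(d).round(4),np.arctan2(d[1],d[0]).round(3))
# shaft stub direction
# tray via Canny-free: mask rect
print("tray top",onz(T,(175.7,247.6),.02))
m=np.load("m_scene_tray_0.npy");ys,xs=np.nonzero(m)
print("tray scene",onz(S,(449,288.2),.012))
m=np.load("m_top_tray_0.npy");ys,xs=np.nonzero(m);bx=cv2.boxPoints(cv2.minAreaRect(np.c_[xs,ys].astype(np.float32)))
print("tray corners",[onz(T,q,.02)[:2].round(3).tolist() for q in bx])
R=Rt.from_rotvec(r.get_obs()["orientation"]).as_matrix();print(R.round(3))
E
```

```text
griptop tri [ 0.4093 -0.2809  0.1243]
[ 0.4088501  -0.27981027  0.125     ] [ 0.41037183 -0.28116129  0.125     ]
collar [ 0.40904388 -0.28131208  0.061     ] scene [ 0.40935292 -0.28262704  0.061     ]
plugtop tri [ 0.5399 -0.0497  0.0698]
[ 0.53961751 -0.04909325  0.07      ] [ 0.54019315 -0.05016478  0.07      ]
mouth ell T [ 0.53952958 -0.04848825  0.07      ]
grip long 0.034884841068262604 -0.25724858930512456
plug edge 0.0412 -1.97
plug edge 0.0427 2.803
plug edge 0.0443 1.224
plug edge 0.0449 -0.41
tray top [0.44862264 0.29124693 0.02      ]
tray scene [0.45137464 0.29341654 0.012     ]
tray corners [[0.507, 0.384], [0.535, 0.237], [0.392, 0.202], [0.365, 0.344]]
[[-0.916  0.401 -0.   ]
 [ 0.401  0.916  0.   ]
 [ 0.     0.    -1.   ]]
```

```bash
cat >> h.py <<'E'
def plan(targets,yaw=None):
    """targets: world xyz list; yaw: tool-y world yaw. prints offset fractions & turn fraction from current measured pose"""
    o=r.get_obs();R=Rt.from_rotvec(o["orientation"]).as_matrix();p=o["tcp_pos"]
    ty=np.arctan2(R[1,1],R[0,1]);print("tcp",p.round(4),"tooly yaw",ty.round(4),"zaxis",R[:,2].round(4),"w",round(o["grip_width"],4),"F",o["contact_force"].round(1),"M",o["moment"].round(2),"t",round(o["clock"],2),"q7",o["joints"][6].round(2))
    for t in targets: print("off",(R.T@(np.array(t)-p)/.5).round(4).tolist())
    if yaw is not None:
        y=Rt.from_matrix(np.c_[[np.sin(yaw),-np.cos(yaw),0],[np.cos(yaw),np.sin(yaw),0],[0,0,-1]])
        print("turn",((Rt.from_matrix(R).inv()*y).as_rotvec()/1.5).round(4).tolist())
E
python3 - <<'E'
from h import *
fs=[imaging.grab_frame("top") for _ in range(6)]
a=np.mean([f["pixels"] for f in fs],0)[207:239,326:358,::-1]
g=np.clip((a-20)*2.6,0,255).astype(np.uint8)
cv2.imwrite("pics/slot.png",cv2.resize(g,(480,480),interpolation=cv2.INTER_CUBIC))
T=fs[0];S=imaging.grab_frame("scene")
for n,uv in(("blackA top",(475,249)),("blackB top",(511,310)),("orange top",(449,348))):print(n,[onz(T,uv,z)[:2].round(3).tolist() for z in(.1,.12)])
for n,uv in(("blackA base",(461,256)),("blackB base",(494,318)),("orange base",(444,354))):print(n,onz(T,uv,.02)[:2].round(3))
plan([(0.55,0.35,.22),(0.6,-0.05,.22)],1.314)
E
```

```text
blackA top [[0.516, -0.311], [0.51, -0.305]]
blackB top [[0.407, -0.386], [0.405, -0.378]]
orange top [[0.321, -0.275], [0.32, -0.27]]
blackA base [ 0.517 -0.309]
blackB base [ 0.397 -0.385]
orange base [ 0.311 -0.289]
tcp [0.2708 0.6183 0.218 ] tooly yaw 1.158 zaxis [-0.  0. -1.] w 0.0857 F [ 0.1 -0.7  0.3] M [0.03 0.03 0.01] t 1.85 q7 -0.08
off [-0.7268, -0.2676, -0.004]
off [-1.1394, -0.9602, -0.004]Traceback (most recent call last):
  File "<stdin>", line 9, in <module>
  File "h.py", line 16, in plan
    y=Rt.from_matrix(np.c_[[np.sin(yaw),-np.cos(yaw),0],[np.cos(yaw),np.sin(yaw),0],[0,0,-1]])
  File "scipy/spatial/transform/_rotation.pyx", line 1143, in scipy.spatial.transform._rotation.Rotation.from_matrix
ValueError: Non-positive determinant (left-handed or null coordinate frame) in rotation matrix 0: [[ 0.96720862  0.25398324  0.        ]
 [-0.25398324  0.96720862  0.        ]
 [ 0.          0.         -1.        ]].
```

View pics/slot.png

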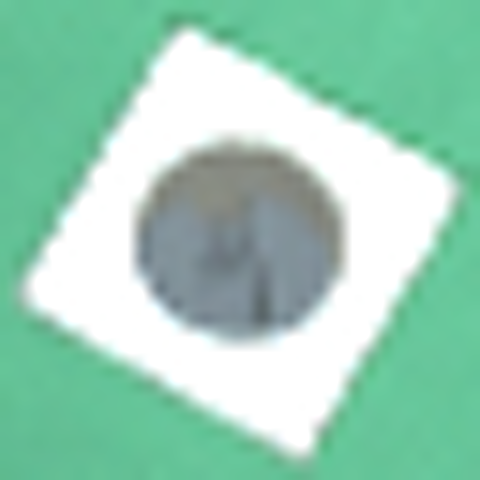

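The enlarged mouth shows the slot roughly vertical in the image, with dark marks at (225,240) and (262,300). That puts the slot's world yaw at about -0.2 to 0.3, so plug x is near -0.37. Now I'll move toward the stand.

>>> carry_out(offset=[[-0.727, -0.268, 0], [-0.727, -0.268, 0], [-0.727, -0.268, 0], [-0.727, -0.268, 0], [-0.727, -0.268, 0], [-0.727, -0.268, 0], [-0.727, -0.268, 0], [-0.727, -0.268, 0]], turn=[[0, 0, -0.05], [0, 0, -0.104], [0, 0, -0.104], [0, 0, -0.104], [0, 0, -0.104], [0, 0, -0.104], [0, 0, -0.104], [0, 0, -0.104]], hand=0.4, force=60)

```text
clock: 2.65
tcp_pos: [0.5527, 0.3463, 0.2183]
orientation: [0.407, 3.114, -0.001]
contact_force: [0.8, 0.2, -0.0]
grip_width: 0.0512
```

```bash
sed -i 's/\[np.sin(yaw),-np.cos(yaw),0\]/[-np.sin(yaw),np.cos(yaw),0]/' h.py; python3 -c "
from h import *
plan([(0.6,-0.05,.22),(.409,-.281,.2)],1.314)"
```

```text
tcp [0.5527 0.3463 0.2183] tooly yaw 1.3109 zaxis [ 1.3e-03 -8.0e-04 -1.0e+00] w 0.0512 F [ 0.8  0.2 -0. ] M [0.04 0.02 0.01] t 2.65 q7 0.69
off [-0.2952, -0.7417, -0.0027]
off [-0.0447, -1.2863, 0.0372]
turn [-0.0003, 0.0009, -0.0021]
```

>>> carry_out(offset=[[-0.295, -0.742, 0], [-0.295, -0.742, 0], [-0.295, -0.742, 0], [-0.295, -0.742, 0], [-0.295, -0.742, 0], [-0.295, -0.742, 0], [-0.295, -0.742, 0], [-0.295, -0.742, 0]], turn=[[0, 0, -0.002], [0, 0, -0.002], [0, 0, -0.002], [0, 0, -0.002], [0, 0, -0.002], [0, 0, -0.002], [0, 0, -0.002], [0, 0, -0.002]])

```text
clock: 3.45
tcp_pos: [0.5985, -0.0486, 0.2183]
orientation: [0.398, 3.116, 0.0]
contact_force: [0.9, -0.2, 0.7]
grip_width: 0.0512
```

```bash
python3 -c "
from h import *
plan([(.409,-.281,.2)],1.314)"
```

```text
tcp [ 0.5985 -0.0486  0.2183] tooly yaw 1.317 zaxis [ 7.e-04  1.e-04 -1.e+00] w 0.0512 F [ 0.9 -0.2  0.7] M [ 0.05 -0.09  0.05] t 3.45 q7 1.37
off [0.2501, -0.545, 0.0364]
turn [0.0002, 0.0004, 0.002]
```

>>> carry_out(offset=[[0.25, -0.545, 0.036], [0.25, -0.545, 0.036], [0.25, -0.545, 0.036], [0.25, -0.545, 0.036], [0.25, -0.545, 0.036], [0.25, -0.545, 0.036], [0.25, -0.545, 0.036], [0.25, -0.545, 0.036]], turn=[[0, 0, 0.002], [0, 0, 0.002], [0, 0, 0.002], [0, 0, 0.002], [0, 0, 0.002], [0, 0, 0.002], [0, 0, 0.002], [0, 0, 0.002]])

```text
clock: 4.25
tcp_pos: [0.4083, -0.2799, 0.2002]
orientation: [0.407, 3.115, 0.0]
contact_force: [-0.2, 0.0, 0.4]
grip_width: 0.0511
```

```bash
python3 -c "
from h import *
plan([(.409,-.281,.2),(.409,-.281,.1)],1.314)
f=imaging.grab_frame('scene');cv2.imwrite('pics/s2.png',cv2.resize(f['pixels'][130:290,150:310,::-1],(560,560),interpolation=cv2.INTER_CUBIC))"
```

```text
tcp [ 0.4083 -0.2799  0.2002] tooly yaw 1.3107 zaxis [ 5.e-04  0.e+00 -1.e+00] w 0.0511 F [-0.2  0.   0.4] M [0.01 0.02 0.02] t 4.25 q7 1.88
off [-0.0019, -0.0018, 0.0005]
off [-0.0018, -0.0019, 0.2005]
turn [0.0001, 0.0003, -0.0022]
```

View pics/s2.png

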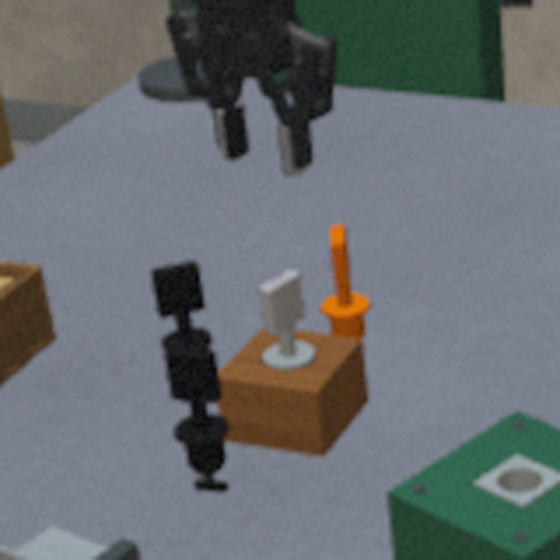

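Fingers straddle the grip in line, and the neighbours are clear of them. Descending to grasp.

>>> carry_out(offset=[[-0.002, -0.002, 0.05], [-0.002, -0.002, 0.1], [-0.002, -0.002, 0.14], [-0.002, -0.002, 0.17], [-0.002, -0.002, 0.19], [-0.002, -0.002, 0.2], [-0.002, -0.002, 0.2], [-0.002, -0.002, 0.2]], turn=[[0, 0, -0.002], [0, 0, -0.002], [0, 0, -0.002], [0, 0, -0.002], [0, 0, -0.002], [0, 0, -0.002], [0, 0, -0.002], [0, 0, -0.002]])

```text
clock: 5.1
tcp_pos: [0.4104, -0.2801, 0.1005]
orientation: [0.397, 3.116, -0.0]
contact_force: [0.9, 0.2, 0.1]
grip_width: 0.0512
```

>>> carry_out(offset=[[0, 0, 0], [0, 0, 0], [0, 0, 0], [0, 0, 0], [0, 0, 0], [0, 0, 0], [0, 0, 0], [0, 0, 0]], turn=[[0, 0, 0], [0, 0, 0], [0, 0, 0], [0, 0, 0], [0, 0, 0], [0, 0, 0], [0, 0, 0], [0, 0, 0]], hand=1, force=60)

```text
clock: 5.9
tcp_pos: [0.4102, -0.2806, 0.1006]
orientation: [0.398, 3.115, -0.001]
contact_force: [-1.2, 0.3, 5.7]
grip_width: 0.01
```

```bash
python3 - <<'E'
from h import *
plan([],1.314)
for i in range(2):
    f=imaging.grab_frame("scene")
cv2.imwrite('pics/s3.png',cv2.resize(f['pixels'][170:270,180:290,::-1],(550,500),interpolation=cv2.INTER_CUBIC))
E
```

```text
tcp [ 0.4102 -0.2806  0.1006] tooly yaw 1.3168 zaxis [ 1.1e-03 -6.0e-04 -1.0e+00] w 0.01 F [-1.2  0.3  5.7] M [-0.03  0.13  0.07] t 5.9 q7 1.95
turn [-0.0002, 0.0008, 0.0019]
```

View pics/s3.png

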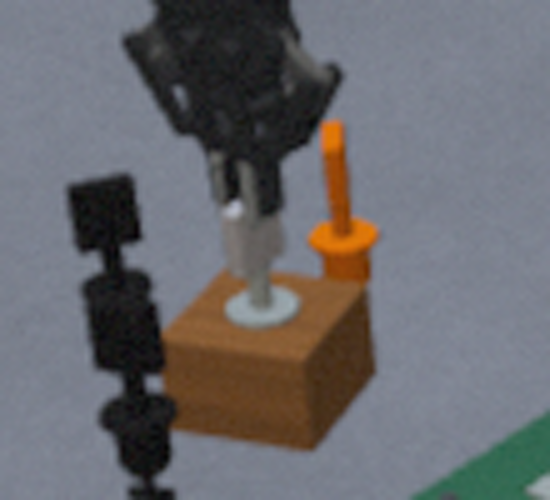

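>>> carry_out(offset=[[0, 0, -0.02], [0, 0, -0.05], [0, 0, -0.09], [0, 0, -0.13], [0, 0, -0.17], [0, 0, -0.2], [0, 0, -0.22], [0, 0, -0.22]], turn=[[0, 0, 0], [0, 0, 0], [0, 0, 0], [0, 0, 0], [0, 0, 0], [0, 0, 0], [0, 0, 0], [0, 0, 0]])

```text
clock: 6.8
tcp_pos: [0.4102, -0.2804, 0.2112]
orientation: [0.397, 3.114, -0.001]
contact_force: [0.2, 0.4, -0.7]
grip_width: 0.0098
```

```bash
python3 - <<'E'
from h import *
plan([(.54,-.049,.205)],1.97)
E
```

```text
tcp [ 0.4102 -0.2804  0.2112] tooly yaw 1.317 zaxis [ 2.e-03 -6.e-04 -1.e+00] w 0.0098 F [ 0.2  0.4 -0.7] M [-0.04  0.02  0.05] t 6.8 q7 1.88
off [-0.1351, 0.5132, 0.0126]
turn [-0.0005, 0.0013, -0.4354]
```

>>> carry_out(offset=[[-0.02, 0.08, 0.0], [-0.04, 0.16, 0], [-0.06, 0.24, 0], [-0.08, 0.32, 0], [-0.1, 0.39, 0.005], [-0.12, 0.46, 0.01], [-0.135, 0.513, 0.012], [-0.135, 0.513, 0.012]], turn=[[0, 0, -0.06], [0, 0, -0.12], [0, 0, -0.18], [0, 0, -0.24], [0, 0, -0.3], [0, 0, -0.37], [0, 0, -0.435], [0, 0, -0.435]])

```text
clock: 7.6
tcp_pos: [0.5405, -0.0438, 0.2026]
orientation: [0.636, -3.076, -0.004]
contact_force: [0.0, 0.4, -1.9]
grip_width: 0.01
```

>>> carry_out(offset=[[0, 0, 0], [0, 0, 0]], turn=[[0, 0, 0], [0, 0, 0]])

```text
clock: 7.8
tcp_pos: [0.5385, -0.0501, 0.2033]
orientation: [0.618, -3.078, 0.0]
contact_force: [-0.6, 0.4, -1.4]
grip_width: 0.0102
```

```bash
python3 - <<'E'
from h import *
plan([(.54,-.049,.205)],1.97)
S=imaging.grab_frame("scene");T=imaging.grab_frame("top")
for n,f,X in(("S",S,(.54,-.05,.1)),("T",T,(.54,-.05,.1))):
    u,v=pix(f,X).astype(int);print(n,u,v)
    cv2.imwrite(f'pics/{n}4.png',cv2.resize(f['pixels'][v-40:v+40,u-40:u+40,::-1],(400,400),interpolation=cv2.INTER_CUBIC))
a=cv2.imread('pics/S4.png');b=cv2.imread('pics/T4.png');cv2.imwrite('pics/ST4.png',np.hstack([a,b]))
for z in(.107,.115,.125,.15,.165,.2): print(z,pix(S,(.54,-.0495,z)).round(1),pix(T,(.54,-.0495,z)).round(1))
E
```

```text
tcp [ 0.5385 -0.0501  0.2033] tooly yaw 1.9671 zaxis [-1.7e-03 -6.0e-04 -1.0e+00] w 0.0102 F [-0.6  0.4 -1.4] M [-0.02  0.01  0.04] t 7.8 q7 1.98
off [-0.0036, 0.0009, -0.0034]
turn [0.0001, -0.0012, -0.002]
S 297 255
T 343 218
0.107 [297.6 253.4] [343.4 217.4]
0.115 [297.5 250.4] [343.7 216.3]
0.125 [297.3 246.7] [344.  214.9]
0.15 [296.8 237.2] [344.9 211.1]
0.165 [296.5 231.5] [345.4 208.7]
0.2 [295.8 217.6] [346.7 202.9]
```

View pics/ST4.png

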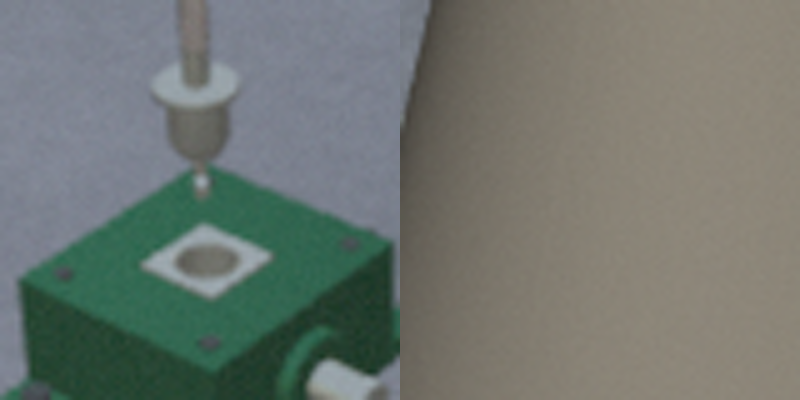

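```bash
cat > fit.py <<'E'
from h import *
from scipy.optimize import minimize
K=8
def parts():
    t=np.linspace(0,2*np.pi,40)
    ring=lambda rad,z:np.c_[rad*np.cos(t),rad*np.sin(t),0*t+z]
    box=lambda a,b,z0,z1:np.array([[x,y,z] for x in(-a,a) for y in(-b,b) for z in(z0,z1)])
    # z from tip
    return [np.r_[ring(.020,.050),ring(.020,.054)],np.r_[ring(.014,.0255),ring(.014,.05)],np.r_[ring(.014,.0255),ring(.010,.0185)],np.r_[ring(.003,.0),ring(.003,.0185)],box(.012,.003,0,.006)]
def sil(f,tip,yaw,rx,ry,u0,v0,w,h):
    R=Rt.from_rotvec([rx,ry,0])*Rt.from_euler('z',yaw); im=np.zeros((h*K,w*K),np.uint8)
    for P in parts():
        X=R.apply(P)+tip; uv=np.array([pix(f,x) for x in X])
        cv2.fillConvexPoly(im,cv2.convexHull((((uv-[u0,v0]+.5)*K)).astype(np.int32)),1)
    return cv2.resize(im.astype(np.float32),(w,h),interpolation=cv2.INTER_AREA)
if __name__=="__main__":
    S=imaging.grab_frame("scene")
    o=r.get_obs();p=o["tcp_pos"];yaw=.396
    tip0=np.array([p[0],p[1],p[2]-.0936])
    for d in outline_of("puller_grip","scene"):
        m=d["region"].astype(np.float32); ys,xs=np.nonzero(m);print(d["score"],xs.min(),xs.max(),ys.min(),ys.max(),len(xs))
    u0,v0,w,h=275,224,45,36
    best=None
    for d in outline_of("puller_grip","scene"):
        ys,xs=np.nonzero(d["region"])
        if abs(xs.mean()-297)<12: best=d["region"]
    if best is not None:
        obs=best.astype(np.float32)[v0:v0+h,u0:u0+w]
        print("\n".join("".join(".#"[int(c)] for c in row) for row in obs))
        for name,ry in [(f"ry{a}",a) for a in(-.15,-.1,-.05,0,.05,.1,.15)]:
            e=[(np.abs(obs-sil(S,tip0+[dx,dy,dz],yaw,0,ry,u0,v0,w,h)).sum(),dx,dy,dz) for dx in(-.004,0,.004) for dy in(-.003,-.0015,0,.0015) for dz in(-.003,0,.003,.006)]
            print(name,np.round(min(e),4))
E
python3 fit.py
```

```text
0.87 197 214 229 267 436
0.76 288 302 202 249 336
0.74 242 255 194 226 273
0.55 193 209 204 228 298
...................###.......................
...................####......................
..................#####......................
..................######.....................
................##########...................
...............############..................
..............##############.................
.............###############.................
.............###############.................
..............##############.................
..............#############..................
...............############..................
...............###########...................
................##########...................
................##########...................
................##########...................
................##########...................
................##########...................
.................#########...................
.................#########...................
..................#######....................
...................#####..........
[... 372 characters left out ...]
.......
.............................................
.............................................
.............................................
.............................................
.............................................
.............................................
ry-0.15 [ 8.27031e+01  4.00000e-03 -3.00000e-03  3.00000e-03]
ry-0.1 [ 8.11719e+01  0.00000e+00 -3.00000e-03  3.00000e-03]
ry-0.05 [ 8.10625e+01  0.00000e+00 -3.00000e-03  3.00000e-03]
ry0 [ 8.14062e+01 -4.00000e-03 -3.00000e-03  3.00000e-03]
ry0.05 [ 8.075e+01 -4.000e-03 -3.000e-03  3.000e-03]
ry0.1 [ 8.34062e+01 -4.00000e-03 -3.00000e-03  6.00000e-03]
ry0.15 [ 8.45469e+01 -4.00000e-03 -3.00000e-03  6.00000e-03]
```

>>> carry_out(offset=[[-0.003, 0.001, 0], [-0.003, 0.001, 0.03], [-0.003, 0.001, 0.06], [-0.003, 0.001, 0.08], [-0.003, 0.001, 0.095], [-0.003, 0.001, 0.105], [-0.003, 0.001, 0.105], [-0.003, 0.001, 0.105]], turn=[[0, 0, -0.002], [0, 0, -0.002], [0, 0, -0.002], [0, 0, -0.002], [0, 0, -0.002], [0, 0, -0.002], [0, 0, -0.002], [0, 0, -0.002]])

```text
clock: 8.85
tcp_pos: [0.541, -0.0478, 0.1518]
orientation: [-0.627, 3.078, -0.0]
contact_force: [0.5, -0.3, -2.4]
grip_width: 0.0099
```

```bash
python3 - <<'E'
from h import *
plan([(.5395,-.049,.14)],1.97)
S=imaging.grab_frame("scene")
cv2.imwrite('pics/s5.png',cv2.resize(S['pixels'][210:300,255:345,::-1],(540,540),interpolation=cv2.INTER_CUBIC))
E
```

```text
tcp [ 0.541  -0.0478  0.1518] tooly yaw 1.9724 zaxis [ 6.e-04  0.e+00 -1.e+00] w 0.0099 F [ 0.5 -0.3 -2.4] M [-0.01  0.08 -0.03] t 8.85 q7 1.99
off [0.0037, -0.0011, 0.0237]
turn [-0.0001, 0.0004, 0.0016]
```

View pics/s5.png

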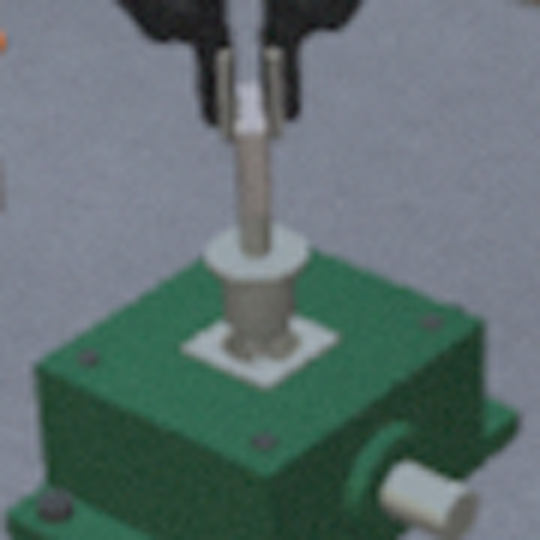

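>>> carry_out(offset=[[0.001, 0, 0.006], [0.001, 0, 0.012], [0.001, 0, 0.018], [0.001, 0, 0.022], [0.001, 0, 0.025], [0.001, 0, 0.027], [0.001, 0, 0.028], [0.001, 0, 0.028]], turn=[[0, 0, 0], [0, 0, 0], [0, 0, 0], [0, 0, 0], [0, 0, 0], [0, 0, 0], [0, 0, 0], [0, 0, 0]])

```text
clock: 9.7
tcp_pos: [0.5402, -0.048, 0.1375]
orientation: [0.627, -3.078, -0.0]
contact_force: [-1.1, 0.6, -1.0]
grip_width: 0.0102
```

```bash
python3 - <<'E'
from h import *
plan([],1.97)
E
```

```text
tcp [ 0.5402 -0.048   0.1375] tooly yaw 1.9724 zaxis [-0.  0. -1.] w 0.0102 F [-1.1  0.6 -1. ] M [-0.01 -0.01  0.03] t 9.7 q7 1.99
turn [0.0, -0.0, 0.0016]
```

>>> carry_out(offset=[[0, 0, 0.001], [0, 0, 0.002], [0, 0, 0.003], [0, 0, 0.004], [0, 0, 0.004], [0, 0, 0.004]], turn=[[0, 0, 0], [0, 0, 0], [0, 0, 0], [0, 0, 0], [0, 0, 0], [0, 0, 0]])

```text
clock: 10.3
tcp_pos: [0.5402, -0.048, 0.1355]
orientation: [-0.627, 3.078, 0.0]
contact_force: [0.8, -0.8, -1.0]
grip_width: 0.0103
```

>>> carry_out(offset=[[0, 0, 0.001], [0, 0, 0.002], [0, 0, 0.002]], turn=[[0, 0, 0], [0, 0, 0], [0, 0, 0]])

```text
clock: 10.6
tcp_pos: [0.5403, -0.048, 0.1345]
orientation: [-0.626, 3.078, -0.0]
contact_force: [-1.3, -0.6, 0.1]
grip_width: 0.0103
```

>>> carry_out(offset=[[0, 0, 0.001], [0, 0, 0.002], [0, 0, 0.002]], turn=[[0, 0, 0], [0, 0, 0], [0, 0, 0]])

```text
clock: 10.9
tcp_pos: [0.5404, -0.048, 0.1336]
orientation: [-0.626, 3.078, -0.0]
contact_force: [-0.1, -0.4, 0.9]
grip_width: 0.0103
```

>>> carry_out(offset=[[0, 0, 0.001], [0, 0, 0.001], [0, 0, 0.001]], turn=[[0, 0, 0], [0, 0, 0], [0, 0, 0]])

```text
clock: 11.2
tcp_pos: [0.5403, -0.048, 0.1331]
orientation: [-0.627, 3.078, -0.0]
contact_force: [-0.4, 0.4, 2.3]
grip_width: 0.0103
```

>>> carry_out(offset=[[0, 0, 0.001], [0, 0, 0.002], [0, 0, 0.002], [0, 0, 0.002], [0, 0, 0.002], [0, 0, 0.002], [0, 0, 0.002], [0, 0, 0.002]], turn=[[0, 0, 0], [0, 0, 0.02], [0, 0, 0.04], [0, 0, 0.06], [0, 0, 0.08], [0, 0, 0.1], [0, 0, 0.12], [0, 0, 0.12]])

```text
clock: 12.0
tcp_pos: [0.5401, -0.0479, 0.1319]
orientation: [0.346, -3.122, 0.0]
contact_force: [-0.7, 0.2, -2.4]
grip_width: 0.0102
```

```bash
python3 - <<'E'
from h import *
plan([],1.97)
E
```

```text
tcp [ 0.5401 -0.0479  0.1319] tooly yaw 1.7913 zaxis [-2.e-04 -0.e+00 -1.e+00] w 0.0102 F [-0.7  0.2 -2.4] M [0.01 0.05 0.  ] t 12.0 q7 1.83
turn [0.0, -0.0001, -0.1191]
```

The force has dropped, so the bar is in the slot. Feeding down.

>>> carry_out(offset=[[0, 0, 0.002], [0, 0, 0.004], [0, 0, 0.006], [0, 0, 0.008], [0, 0, 0.008], [0, 0, 0.008]], turn=[[0, 0, 0], [0, 0, 0], [0, 0, 0], [0, 0, 0], [0, 0, 0], [0, 0, 0]])

```text
clock: 12.6
tcp_pos: [0.5402, -0.048, 0.1279]
orientation: [0.347, -3.122, -0.0]
contact_force: [0.2, -0.2, -1.3]
grip_width: 0.0101
```

```bash
python3 - <<'E'
from h import *
plan([],1.97)
E
```

```text
tcp [ 0.5402 -0.048   0.1279] tooly yaw 1.7924 zaxis [-1.e-04  0.e+00 -1.e+00] w 0.0101 F [ 0.2 -0.2 -1.3] M [ 0.03 -0.01 -0.  ] t 12.6 q7 1.83
turn [0.0001, -0.0001, -0.1184]
```

>>> carry_out(offset=[[0, 0, 0.003], [0, 0, 0.006], [0, 0, 0.009], [0, 0, 0.011], [0, 0, 0.012], [0, 0, 0.012], [0, 0, 0.012]], turn=[[0, 0, 0], [0, 0, 0], [0, 0, 0], [0, 0, 0], [0, 0, 0], [0, 0, 0], [0, 0, 0]])

```text
clock: 13.3
tcp_pos: [0.5402, -0.048, 0.122]
orientation: [-0.347, 3.122, 0.0]
contact_force: [0.8, 0.6, -1.7]
grip_width: 0.0102
```

>>> carry_out(offset=[[0, 0, 0.001], [0, 0, 0.002], [0, 0, 0.003], [0, 0, 0.003]], turn=[[0, 0, 0], [0, 0, 0], [0, 0, 0], [0, 0, 0]])

```text
clock: 13.7
tcp_pos: [0.5404, -0.048, 0.1206]
orientation: [-0.348, 3.122, -0.0]
contact_force: [-0.3, -0.3, -1.7]
grip_width: 0.0102
```

>>> carry_out(offset=[[0, 0, 0.001], [0, 0, 0.002], [0, 0, 0.002]], turn=[[0, 0, 0], [0, 0, 0], [0, 0, 0]])

```text
clock: 14.0
tcp_pos: [0.541, -0.048, 0.1204]
orientation: [-0.347, 3.121, -0.0]
contact_force: [-1.2, -0.4, 6.6]
grip_width: 0.0102
```

>>> carry_out(offset=[[0, 0, 0.0002], [0, 0, 0.0004], [0, 0, 0.0006], [0, 0, 0.0008], [0, 0, 0.001], [0, 0, 0.0012], [0, 0, 0.0014], [0, 0, 0.0014]], turn=[[0, 0, 0.03], [0, 0, 0.06], [0, 0, 0.09], [0, 0, 0.12], [0, 0, 0.15], [0, 0, 0.18], [0, 0, 0.2], [0, 0, 0.2]])

```text
clock: 14.8
tcp_pos: [0.5413, -0.0479, 0.1199]
orientation: [0.124, 3.137, 0.0]
contact_force: [-1.1, -0.4, 7.8]
grip_width: 0.0104
```

```bash
python3 - <<'E'
from h import *
plan([],1.97)
E
```

```text
tcp [ 0.5413 -0.0479  0.1199] tooly yaw 1.4918 zaxis [ 2.3e-03  2.0e-04 -1.0e+00] w 0.0104 F [-1.1 -0.4  7.8] M [0.11 0.18 0.03] t 14.8 q7 1.57
turn [-0.0001, 0.0016, -0.3188]
```

>>> carry_out(offset=[[0, 0, 0.0002], [0, 0, 0.0004], [0, 0, 0.0006], [0, 0, 0.0008], [0, 0, 0.001], [0, 0, 0.0012], [0, 0, 0.0014], [0, 0, 0.0015]], turn=[[0, 0, 0.03], [0, 0, 0.06], [0, 0, 0.09], [0, 0, 0.12], [0, 0, 0.15], [0, 0, 0.18], [0, 0, 0.2], [0, 0, 0.2]])

```text
clock: 15.6
tcp_pos: [0.5411, -0.0476, 0.119]
orientation: [0.591, 3.084, 0.001]
contact_force: [-1.1, 1.6, 6.6]
grip_width: 0.0099
```

```bash
python3 - <<'E'
from h import *
plan([],1.97)
E
```

```text
tcp [ 0.5411 -0.0476  0.119 ] tooly yaw 1.1919 zaxis [ 1.9e-03  6.0e-04 -1.0e+00] w 0.0099 F [-1.1  1.6  6.6] M [0.19 0.24 0.03] t 15.6 q7 1.3
turn [0.0004, 0.0013, -0.5187]
```

>>> carry_out(offset=[[0, 0, 0.0002], [0, 0, 0.0004], [0, 0, 0.0006], [0, 0, 0.0008], [0, 0, 0.001], [0, 0, 0.0012], [0, 0, 0.0014], [0, 0, 0.0015]], turn=[[0, 0, 0.03], [0, 0, 0.06], [0, 0, 0.09], [0, 0, 0.12], [0, 0, 0.15], [0, 0, 0.18], [0, 0, 0.2], [0, 0, 0.2]])

```text
clock: 16.4
tcp_pos: [0.5411, -0.0476, 0.118]
orientation: [1.045, 2.961, 0.002]
contact_force: [-0.5, 1.2, 5.0]
grip_width: 0.0102
```

```bash
python3 - <<'E'
from h import *
plan([],1.97)
E
```

```text
tcp [ 0.5411 -0.0476  0.118 ] tooly yaw 0.8921 zaxis [ 1.7e-03  5.0e-04 -1.0e+00] w 0.0102 F [-0.5  1.2  5. ] M [0.33 0.   0.04] t 16.4 q7 1.04
turn [0.0005, 0.0011, -0.7186]
```

>>> carry_out(offset=[[0, 0, 0.0002], [0, 0, 0.0004], [0, 0, 0.0006], [0, 0, 0.0008], [0, 0, 0.001], [0, 0, 0.0012], [0, 0, 0.0014], [0, 0, 0.0015]], turn=[[0, 0, 0.025], [0, 0, 0.05], [0, 0, 0.075], [0, 0, 0.1], [0, 0, 0.125], [0, 0, 0.15], [0, 0, 0.175], [0, 0, 0.175]])

```text
clock: 17.2
tcp_pos: [0.5411, -0.0478, 0.1175]
orientation: [1.424, 2.799, 0.002]
contact_force: [-0.5, 0.5, 7.4]
grip_width: 0.0101
```

```bash
python3 - <<'E'
from h import *
plan([],1.97)
E
```

```text
tcp [ 0.5411 -0.0478  0.1175] tooly yaw 0.6293 zaxis [ 1.8e-03  4.0e-04 -1.0e+00] w 0.0101 F [-0.5  0.5  7.4] M [0.22 0.27 0.06] t 17.2 q7 0.81
turn [0.0007, 0.0012, -0.8938]
```

>>> carry_out(offset=[[0, 0, 0.0001], [0, 0, 0.0002], [0, 0, 0.0002], [0, 0, 0.0002], [0, 0, 0.0002], [0, 0, 0.0002]], turn=[[0, 0, 0.02], [0, 0, 0.04], [0, 0, 0.06], [0, 0, 0.08], [0, 0, 0.1], [0, 0, 0.1]])

```text
clock: 17.8
tcp_pos: [0.5412, -0.0478, 0.1175]
orientation: [1.629, 2.685, 0.002]
contact_force: [-0.5, 1.6, 8.1]
grip_width: 0.0103
```

```bash
python3 - <<'E'
from h import *
plan([],1.97)
E
```

```text
tcp [ 0.5412 -0.0478  0.1175] tooly yaw 0.48 zaxis [ 1.8e-03  4.0e-04 -1.0e+00] w 0.0103 F [-0.5  1.6  8.1] M [0.19 0.38 0.17] t 17.8 q7 0.69
turn [0.0007, 0.0012, -0.9934]
```

>>> carry_out(offset=[[0, 0, 0.0001], [0, 0, 0.0001], [0, 0, 0.0001], [0, 0, 0.0001]], turn=[[0, 0, 0.015], [0, 0, 0.03], [0, 0, 0.04], [0, 0, 0.04]])

```text
clock: 18.2
tcp_pos: [0.5412, -0.0478, 0.1175]
orientation: [1.708, 2.635, 0.002]
contact_force: [-1.7, 1.4, 8.2]
grip_width: 0.0103
```

```bash
python3 - <<'E'
from h import *
plan([],1.97)
E
```

```text
tcp [ 0.5412 -0.0478  0.1175] tooly yaw 0.4203 zaxis [ 2.e-03  4.e-04 -1.e+00] w 0.0103 F [-1.7  1.4  8.2] M [0.2  0.39 0.2 ] t 18.2 q7 0.63
turn [0.0008, 0.0012, -1.0331]
```

The stop is felt at 0.2 N m, with 3.0 mm of thread travel. Pulling straight up, slowly.

>>> carry_out(offset=[[0, 0, -0.002], [0, 0, -0.004], [0, 0, -0.006], [0, 0, -0.009], [0, 0, -0.012], [0, 0, -0.016], [0, 0, -0.02], [0, 0, -0.024]], turn=[[0, 0, 0], [0, 0, 0], [0, 0, 0], [0, 0, 0], [0, 0, 0], [0, 0, 0], [0, 0, 0], [0, 0, 0]])

```text
clock: 19.0
tcp_pos: [0.5397, -0.0481, 0.1283]
orientation: [-1.709, -2.635, 0.001]
contact_force: [1.6, 0.3, -12.4]
grip_width: 0.01
```

```bash
python3 - <<'E'
from h import *
plan([],1.97)
E
```

```text
tcp [ 0.5397 -0.0481  0.1283] tooly yaw 0.4198 zaxis [-9.e-04 -1.e-04 -1.e+00] w 0.01 F [  1.6   0.3 -12.4] M [-0.03 -0.19  0.04] t 19.0 q7 0.62
turn [-0.0003, -0.0006, -1.0334]
```

>>> carry_out(offset=[[0, 0, -0.008], [0, 0, -0.016], [0, 0, -0.024], [0, 0, -0.032], [0, 0, -0.04], [0, 0, -0.048], [0, 0, -0.056], [0, 0, -0.06]], turn=[[0, 0, 0], [0, 0, 0], [0, 0, 0], [0, 0, 0], [0, 0, 0], [0, 0, 0], [0, 0, 0], [0, 0, 0]])

```text
clock: 19.8
tcp_pos: [0.541, -0.0481, 0.1595]
orientation: [1.709, 2.634, 0.002]
contact_force: [0.3, -0.3, -5.8]
grip_width: 0.0102
```

```bash
python3 - <<'E'
from h import *
plan([],1.97)
E
```

```text
tcp [ 0.541  -0.0481  0.1595] tooly yaw 0.4198 zaxis [ 1.9e-03  2.0e-04 -1.0e+00] w 0.0102 F [ 0.3 -0.3 -5.8] M [0.01 0.1  0.06] t 19.8 q7 0.6
turn [0.0007, 0.0012, -1.0335]
```

>>> carry_out(offset=[[0, 0, -0.012], [0, 0, -0.025], [0, 0, -0.038], [0, 0, -0.052], [0, 0, -0.066], [0, 0, -0.08], [0, 0, -0.092], [0, 0, -0.1]], turn=[[0, 0, 0], [0, 0, 0], [0, 0, 0], [0, 0, 0], [0, 0, 0], [0, 0, 0], [0, 0, 0], [0, 0, 0]])

```text
clock: 20.6
tcp_pos: [0.5404, -0.048, 0.2091]
orientation: [1.709, 2.635, 0.001]
contact_force: [-0.1, 0.0, -5.1]
grip_width: 0.01
```

>>> carry_out(offset=[[0, 0, 0], [0, 0, 0], [0, 0, 0]], turn=[[0, 0, 0], [0, 0, 0], [0, 0, 0]])

```text
clock: 20.9
tcp_pos: [0.5399, -0.0479, 0.208]
orientation: [-1.709, -2.635, 0.001]
contact_force: [-0.3, -0.1, -5.4]
grip_width: 0.0102
```

```bash
python3 - <<'E'
from h import *
plan([(.45,.292,.21)],.42)
S=imaging.grab_frame("scene")
cv2.imwrite('pics/s6.png',cv2.resize(S['pixels'][190:310,235:355,::-1],(540,540),interpolation=cv2.INTER_CUBIC))
E
```

```text
tcp [ 0.5399 -0.0479  0.208 ] tooly yaw 0.42 zaxis [-8.e-04 -0.e+00 -1.e+00] w 0.0102 F [-0.3 -0.1 -5.4] M [ 0.   -0.    0.03] t 20.9 q7 0.56
off [0.6941, 0.1131, -0.0038]
turn [-0.0005, -0.0002, 0.0]
```

View pics/s6.png

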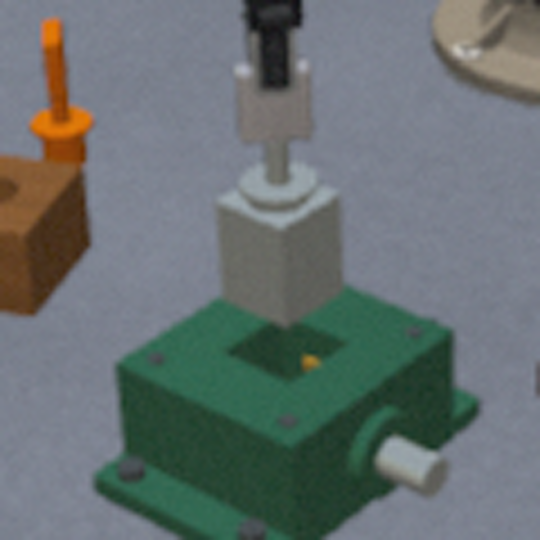

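The plug hangs upright and clear of the bore: its lower corner at crop (288,322) is above the open bore at (288,350). Carrying it to the tray with smooth ramps.

>>> carry_out(offset=[[0.01, 0.002, 0], [0.03, 0.005, 0], [0.065, 0.011, 0], [0.11, 0.018, 0], [0.165, 0.027, 0], [0.225, 0.037, 0], [0.285, 0.046, 0], [0.345, 0.056, 0]], turn=[[0, 0, 0], [0, 0, 0], [0, 0, 0], [0, 0, 0], [0, 0, 0], [0, 0, 0], [0, 0, 0], [0, 0, 0]])

```text
clock: 21.75
tcp_pos: [0.4944, 0.1229, 0.2084]
orientation: [-1.708, -2.636, -0.0]
contact_force: [0.8, -0.7, -4.0]
grip_width: 0.01
```

>>> carry_out(offset=[[0.06, 0.01, 0], [0.12, 0.02, 0], [0.18, 0.03, 0], [0.235, 0.038, 0], [0.28, 0.046, 0], [0.315, 0.051, 0], [0.338, 0.055, 0], [0.348, 0.057, 0]], turn=[[0, 0, 0], [0, 0, 0], [0, 0, 0], [0, 0, 0], [0, 0, 0], [0, 0, 0], [0, 0, 0], [0, 0, 0]])

```text
clock: 22.55
tcp_pos: [0.4496, 0.2931, 0.2083]
orientation: [-1.706, -2.637, -0.0]
contact_force: [-0.1, -0.0, -5.0]
grip_width: 0.0103
```

>>> carry_out(offset=[[0, 0, 0], [0, 0, 0], [0, 0, 0], [0, 0, 0]], turn=[[0, 0, 0], [0, 0, 0], [0, 0, 0], [0, 0, 0]])

```text
clock: 22.95
tcp_pos: [0.4509, 0.2906, 0.2085]
orientation: [1.711, 2.634, -0.0]
contact_force: [-0.6, -0.0, -5.4]
grip_width: 0.0104
```

```bash
python3 - <<'E'
from h import *
plan([(.45,.292,.12)],.42)
E
```

```text
tcp [0.4509 0.2906 0.2085] tooly yaw 0.4185 zaxis [ 1.e-04 -1.e-04 -1.e+00] w 0.0104 F [-0.6 -0.  -5.4] M [-0.05  0.04 -0.02] t 22.95 q7 -0.17
off [0.0033, -0.0004, 0.1769]
turn [0.0, 0.0001, -0.001]
```

>>> carry_out(offset=[[0, 0, 0.01], [0, 0, 0.03], [0, 0, 0.06], [0, 0, 0.09], [0, 0, 0.12], [0, 0, 0.14], [0, 0, 0.155], [0, 0, 0.165]], turn=[[0, 0, 0], [0, 0, 0], [0, 0, 0], [0, 0, 0], [0, 0, 0], [0, 0, 0], [0, 0, 0], [0, 0, 0]])

```text
clock: 23.75
tcp_pos: [0.4504, 0.2913, 0.1252]
orientation: [-1.71, -2.636, 0.001]
contact_force: [-0.0, 0.0, -6.2]
grip_width: 0.0101
```

>>> carry_out(offset=[[0, 0, 0.003], [0, 0, 0.006], [0, 0, 0.009], [0, 0, 0.012], [0, 0, 0.015], [0, 0, 0.018], [0, 0, 0.02], [0, 0, 0.02]], turn=[[0, 0, 0], [0, 0, 0], [0, 0, 0], [0, 0, 0], [0, 0, 0], [0, 0, 0], [0, 0, 0], [0, 0, 0]])

```text
clock: 24.55
tcp_pos: [0.4504, 0.2914, 0.1157]
orientation: [-1.71, -2.636, 0.0]
contact_force: [1.0, -0.1, -5.0]
grip_width: 0.0099
```

>>> carry_out(offset=[[0, 0, 0.001], [0, 0, 0.002], [0, 0, 0.003], [0, 0, 0.004], [0, 0, 0.005], [0, 0, 0.006], [0, 0, 0.006], [0, 0, 0.006]], turn=[[0, 0, 0], [0, 0, 0], [0, 0, 0], [0, 0, 0], [0, 0, 0], [0, 0, 0], [0, 0, 0], [0, 0, 0]])

```text
clock: 25.35
tcp_pos: [0.4505, 0.2914, 0.1129]
orientation: [-1.71, -2.636, 0.0]
contact_force: [0.3, -0.1, -5.0]
grip_width: 0.0101
```

>>> carry_out(offset=[[0, 0, 0.0007], [0, 0, 0.0014], [0, 0, 0.002], [0, 0, 0.002]], turn=[[0, 0, 0], [0, 0, 0], [0, 0, 0], [0, 0, 0]])

```text
clock: 25.75
tcp_pos: [0.4505, 0.2914, 0.1118]
orientation: [-1.71, -2.636, 0.0]
contact_force: [0.1, -0.2, -4.8]
grip_width: 0.0101
```

>>> carry_out(offset=[[0, 0, 0.0007], [0, 0, 0.0014], [0, 0, 0.002], [0, 0, 0.002]], turn=[[0, 0, 0], [0, 0, 0], [0, 0, 0], [0, 0, 0]])

```text
clock: 26.15
tcp_pos: [0.4507, 0.2916, 0.1111]
orientation: [1.71, 2.636, 0.001]
contact_force: [-0.4, 0.2, -2.0]
grip_width: 0.0099
```

>>> carry_out(offset=[[0, 0, 0.0007], [0, 0, 0.0014], [0, 0, 0.002], [0, 0, 0.002]], turn=[[0, 0, 0], [0, 0, 0], [0, 0, 0], [0, 0, 0]])

```text
clock: 26.55
tcp_pos: [0.4506, 0.2915, 0.11]
orientation: [1.71, 2.636, 0.0]
contact_force: [-0.2, -0.2, -1.8]
grip_width: 0.0102
```

>>> carry_out(offset=[[0, 0, 0.0005], [0, 0, 0.001], [0, 0, 0.001]], turn=[[0, 0, 0], [0, 0, 0], [0, 0, 0]])

```text
clock: 26.85
tcp_pos: [0.4507, 0.2916, 0.1096]
orientation: [1.71, 2.636, 0.001]
contact_force: [0.0, 0.1, -0.8]
grip_width: 0.0104
```

>>> carry_out(offset=[[0, 0, 0], [0, 0, 0], [0, 0, 0], [0, 0, 0], [0, 0, 0], [0, 0, 0], [0, 0, 0], [0, 0, 0]], turn=[[0, 0, 0], [0, 0, 0], [0, 0, 0], [0, 0, 0], [0, 0, 0], [0, 0, 0], [0, 0, 0], [0, 0, 0]], hand=0.4)

```text
clock: 27.65
tcp_pos: [0.4505, 0.2915, 0.1094]
orientation: [-1.71, -2.636, -0.0]
contact_force: [-0.1, -0.0, 0.7]
grip_width: 0.0511
```

>>> carry_out(offset=[[0, 0, -0.02], [0, 0, -0.06], [0, 0, -0.12], [0, 0, -0.18], [0, 0, -0.24], [0, 0, -0.3], [0, 0, -0.34], [0, 0, -0.34]], turn=[[0, 0, 0], [0, 0, 0], [0, 0, 0], [0, 0, 0], [0, 0, 0], [0, 0, 0], [0, 0, 0], [0, 0, 0]])

```text
clock: 28.45
tcp_pos: [0.4521, 0.2923, 0.2833]
orientation: [1.709, 2.634, 0.01]
contact_force: [-0.6, -0.4, -0.5]
grip_width: 0.0509
```

```bash
python3 - <<'E'
from h import *
plan([],.42)
S=imaging.grab_frame("scene")
cv2.imwrite('pics/s7.png',cv2.resize(S['pixels'][170:330,380:540,::-1],(560,560),interpolation=cv2.INTER_CUBIC))
for q in("plug","puller_grip","tray"):print(q,[(round(d["score"],2),w(S,d["xyz"]).round(3).tolist()) for d in look_for(q,"scene")[:4]])
print(pix(S,(.45,.2915,.004)))
E
```

```text
tcp [0.4521 0.2923 0.2833] tooly yaw 0.4196 zaxis [ 0.0047  0.0046 -1.    ] w 0.0509 F [-0.6 -0.4 -0.5] M [ 0.03  0.01 -0.01] t 28.45 q7 -0.2
turn [0.0041, -0.0015, -0.0003]
plug [(0.73, [0.466, 0.293, 0.039]), (0.68, [0.668, 0.203, 0.051])]
puller_grip [(0.94, [0.519, -0.299, 0.071]), (0.85, [0.457, 0.29, 0.103]), (0.74, [0.404, -0.379, 0.097]), (0.74, [0.323, -0.271, 0.059])]
tray [(0.94, [0.465, 0.293, 0.004]), (0.46, [0.455, 0.287, 0.107])]
[447.81902551 290.47033697]
```

View pics/s7.png

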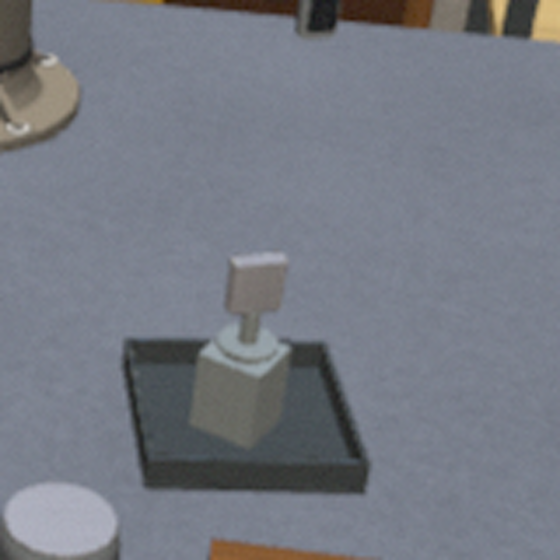

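The plug stands upright mid-tray at crop (240,400), with the rod seated in it and the gripper well clear. Handing in.

```bash
python3 -c "
from h import *
print(r.hand_in())"
```

```text
the job is handed in; nothing more can be done
None
```

The job is done and handed in at about 28.5 s of the 72 s allowed. The plug stands in the tray with the puller rod still screwed in. The hand-in gave no verdict, so the outcome rests on my own checks.

- **Finding the slot:** I took the aluminium puller from the stand and pressed it lightly into the plug mouth, turning clockwise. The bar dropped into the slot after 0.18 rad and went down about 15 mm.
- **Screwing in:** I fed the rod down 3.0 mm over about 1.4 rad of turning. The stop was felt at 0.2 N m, and the pressing force stayed below 10 N.
- **Pulling and placing:** The plug came straight up with about 12 N on the wrist at most (sampled after each move). I carried it to the tray and set it down gently before releasing it.

**Last checks:** The final scene picture showed the plug upright near the tray's middle, with the rod straight in it. The gripper was open and clear above it, and the wrist force read about zero. In an earlier check above the plug, the network's outline of the puller was too coarse to measure its tilt or side offset. I relied on my own reading of the picture there. I did not re-measure the bystanders, but nothing came near them.

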